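# Raise the fume cabinet's sash to the height clip

## Task

Open the bench-top fume cabinet for weld cleaning: with the fingertips beneath the lip of its counterweighted sliding window, push the window steadily up until the lip's outer edge is level with the point of the arrow clip on the post, then take the hand away and leave it standing there. Only push it, do not pinch the lip or fling the window up, and leave the other things on the bench and in the cabinet where they are.

Things in the scene. Friction and masses are not known exactly. Their poses are not given: they have to be found in the camera images.
- hood: Fixed bench-top fume cabinet, white frame, clear side and roof panes, 450 wide, 380 deep, roof 360 high (mm). Origin on the table under the middle of the window's front face; x level into the cabinet, y along its width, z up. Front posts 45 wide, 650 high, centred at y = -202.5 and +202.5, stand 5 before the window's face; the window slides up between them. Base tray 45 high, 4 proud.
- sash (a joint): Height (m) of the sliding window above its closed position: 0 closed, 0.26 fully open, grows upward. Clear pane in an aluminium frame, 360 mm wide, balanced by a counterweight: it stays wherever it is left and takes about 2 to 5 N to push up or down.
- lip (a point): Middle of the outer lower edge of the window's finger lip, a black blade 8 mm thick, 300 mm wide, along y. From the window's rail it flares 28 mm outward and 23 mm up to this edge (40 degrees above level), so fingers tilted 30 to 60 degrees, pointing in and down, fit beneath it. Below it the flat rail reaches 63 mm under this edge, which is 110 mm above the table when closed. Axes: hood's.
- mark (a point): Point of the arrow of the height clip: a dark steel slider, 40 x 24 mm, with a black thumb screw, standing up to 24 mm out from the front of the post at the cabinet's -y side, its arrow towards the window. The lip's outer edge is to be raised to the height of this point, which is 65 mm or more above the lip at the start.
- pipe_tee: Welded steel pipe piece, 90 mm flange, 95 mm high, loose on the cabinet's floor; origin in the middle of its underside.
- paste_jar: White jar, 80 mm across, 100 mm high, loose on the cabinet's floor; origin in the middle of its underside.
- brush: Hand brush, 200 mm long, lying loose on the table; origin on its underside, handle along x.
- spray_can: Grey can, 58 mm across, 140 mm high, loose on the table before the cabinet, towards its +y side; origin in the middle of its underside.
- tape_measure: Black tape measure, 70 x 40 x 62 mm high, loose on the table before the cabinet, towards its -y side; origin in the middle of its underside.
- chipping_hammer: Hammer with a wooden handle, 270 mm long, lying loose on the table; origin on its underside, handle along x.
- folding_rule: Folded white rule, 235 x 29 x 16 mm, loose on the table; origin in the middle of its underside.
- cast_cover: Cast aluminium housing cover, about 270 x 210 mm, 105 mm high, 2.4 kg, loose on the table; origin on its underside.

How it is judged:
By the outcome, as a careful person would: the job done as asked, in the order asked, and still so for the second after the job is handed in, with the robot touching nothing.
It also fails if it takes over 48 s, if anything falls off the work surface, if the arm or the gripper's body presses on something with over 40 N, if the wrist force passes 120 N, or if a joint passes its speed limit or range.

## Robot

A 6-joint arm with a two-finger parallel gripper is mounted at the origin on the work surface. World frame = base frame: x ahead of the robot, y to its left, z up, the work surface at z = 0. Lengths are in mm, angles in rad, forces in N, time in s.
With the tool pointing down it reaches from about 275 to 1000 mm from the base axis. Payload 8.4 kg.
Tool frame: the origin (TCP) lies midway between the tips of the shut fingers; the grasp point (between the pads) lies 19 mm behind it; z points along the fingers, y is the line along which they close (so a half turn about z gives the same grasp; the last joint's range is limited). The gripper opens to 85 mm and grips with 20 to 120 N. Pads are 22 mm wide; open, the fingers measure 114 mm over their backs; the gripper's body (76 mm by 85 mm) begins 54 mm behind the grasp point. The pads swing forward as they close: fully open they stand 13 mm farther back than shut.
Start: joints at [1.326, 0.353, 1.633, -0, 1.155, -0.002], TCP at [150.262, 606.671, 231.281] pointing down, gripper open.
Joint ranges: [-2.63, 2.63], [-0.92, 2.1], [0.06, 2.66], [-1.3, 4.44], [0, 2.69], [-3.02, 3.02]. Speed limits (rad/s): [2.22, 2.22, 2.79, 3.14, 3.14, 3.14].

## Interface

Orientations are given as [roll, pitch, yaw] about the fixed x, y, z axes, in that order (R = Rz(yaw) Ry(pitch) Rx(roll)).
In Python, from rig import monitor, imaging, r gives the robot as it stands.
- The arm moves only by the tool drive_tool, never from a script. Its argument "plan" is a list of rows, each an object of numbers: "x", "y", "z": the shift along the tool's x, y, z in units of 50 mm (1.0 is 50 mm); "ax", "ay", "az": the turn, a rotation vector about the tool's x, y, z in units of 6 degrees (1.0 is 6 degrees); "hand": the finger opening in mm, from 0 to 85.4. In form: [{"x": .., "y": .., "z": .., "ax": .., "ay": .., "az": .., "hand": ..}, ...]. A call has 1 to 8 rows; each row is the pose to reach, as a shift and turn from the pose commanded when the call began, along the tool's axes at that moment; what a row does not reach only later rows make up. A row lasts 1/10 s, in which the tool goes at most 50 mm and 8.59 degrees, less where a joint would pass 70% of its speed; a pose out of reach is approached as far as the arm can. A call with a gripper value outside its range is refused whole. The fingers move at their own pace and stop on an object; "grip_force" is the grip in N (left out, the last holds). Time passes only in rows, so rows that repeat a pose let the fingers close. It gives the time, the measured TCP pose, the force, the opening and the grip force at its end, in the units of the state.
- monitor.sense(): the state, without advancing time (a new reading comes with each control period).
- imaging.grab_frame(name): name is "scene" or "top" or "wrist"; returns the picture (480x640x3 uint8, red, green, blue); there is no depth.
- imaging.camera_info(name): a dict with "mtx" (3x3 intrinsics, pixels), "R" (3x3) and "t" (3): a world point X has camera coordinates R X + t. Camera axes: x right, y down, z forward; pixel columns grow to the right and rows downward; lengths in mm; the calibration is good to about 2 mm. A picture is of the moment at which its call begins: read the wrist's pose just before it. camera_info takes no time and is no camera call; for the wrist camera it gives the pose at the moment of the call.
- r.sign_off(): hands the job in; it is judged then, once.
The state is a dict: "clock": time; "qpos": joint angles; "qvel": joint speeds; "joint_efforts": joint torques, N m; "eef_pos": TCP position; "tcp_rot": TCP orientation; "contact_force": force on the tool from outside, world axes, zero at the start; "wrist_torque": the same for the moment, N m; "opening": opening from 0.0 (shut) to 1.0 (fully open); "grasp_force": force on a finger pad.
Only numpy, scipy, OpenCV 4.12 (cv2) and the standard library are available. Lean on these libraries where they do the work, as an engineer would, in place of code of your own. Each camera call takes 0.05 s, during which the arm holds its last target. There are 200 camera calls.

## Working session

There is one attempt and no reset: what is moved stays moved. The work goes in short steps, Python scripts to look and compute and a tool call to move; the robot and the scene stay as the last step left them, time stands still between calls to the robot, and variables do not carry over. Pictures are saved under pics/ and viewed, at most 10 in all, crops included, and the job is handed in when it is done.

Besides the shell and the picture viewer there is one more tool, called after "Call:" in YAML: its name, and indented under it one key for each argument. drive_tool: Moves the arm, as the interface text tells. Its arguments: {"type":"object","properties":{"plan":{"type":"array","items":{"type":"object","properties":{"x":{"type":"number"},"y":{"type":"number"},"z":{"type":"number"},"ax":{"type":"number"},"ay":{"type":"number"},"az":{"type":"number"},"hand":{"type":"number"}}}},"grip_force":{"type":"number"}},"required":["plan"]}

```bash
mkdir -p pics; python3 - <<'E'
from rig import monitor, imaging, r
import cv2,numpy as np
s=monitor.sense();print(s['clock'],s['eef_pos'],s['tcp_rot'])
for n in("scene","top"):
    cv2.imwrite(f"pics/{n}1.png",imaging.grab_frame(n)[:,:,::-1])
    c=imaging.camera_info(n);print(n,np.round(c['mtx'],1).tolist(),np.round(-np.array(c['R']).T@c['t']))
E
```

```text
0.0 [150.17301246 606.17279786 230.5485372 ] [-3.14016364e+00  6.22271377e-05  2.89881463e+00]
scene [[623.2, 0.0, 323.8], [0.0, 623.2, 243.6], [0.0, 0.0, 1.0]] [ 418. -356. 1565.]
top [[541.9, 0.0, 326.9], [0.0, 541.9, 232.6], [0.0, 0.0, 1.0]] [ 380.   39. 1392.]
```

View pics/scene1.png

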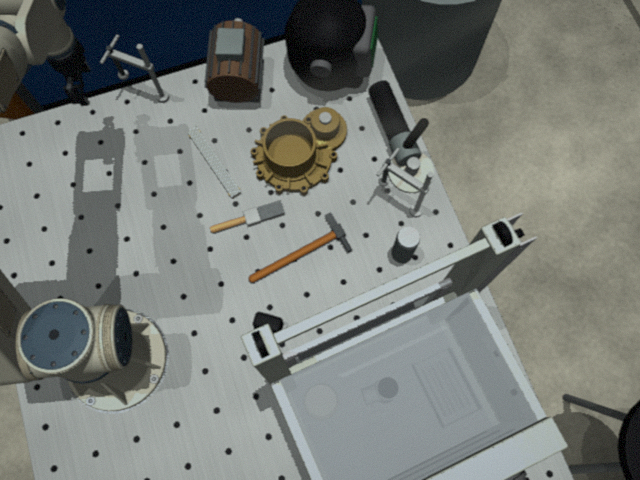

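View pics/top1.png

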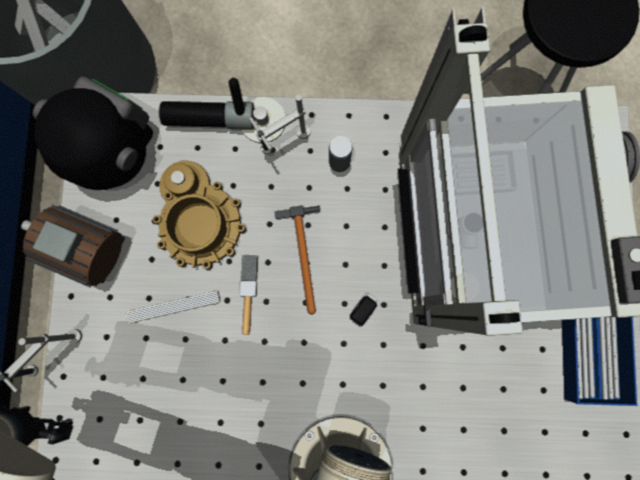

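Scene: the cabinet is on the robot's −y side with its front facing world +y. In the top picture the black lip runs from (402,168) to (412,293), and the −y post's top is at (490,315). The arm starts at far left.

```bash
cat > h.py <<'E'
from rig import monitor, imaging, r
import cv2,numpy as np
from scipy.spatial.transform import Rotation as Ro
def plane(c,uv,z):
    R=np.array(c['R']);C=-R.T@np.array(c['t']);d=R.T@np.linalg.inv(c['mtx'])@[*uv,1]
    return C+d*(z-C[2])/d[2]
def proj(c,X):
    p=np.array(c['mtx'])@(np.array(c['R'])@X+c['t']);return p[:2]/p[2]
def tool():
    s=monitor.sense();return np.array(s['eef_pos']),Ro.from_euler('xyz',s['tcp_rot'])
def rel(p,T):  # world pose target -> row units
    p0,T0=tool();return np.round(T0.inv().apply(np.array(p)-p0)/50,3),np.round(np.degrees((T0.inv()*T).as_rotvec())/6,3)
def save(n,im,box=None,k=1):
    if box: im=im[box[1]:box[3],box[0]:box[2]]
    cv2.imwrite('pics/'+n,cv2.resize(im,None,fx=k,fy=k,interpolation=cv2.INTER_CUBIC)[:,:,::-1])
E
python3 - <<'E'
from h import *
c=imaging.camera_info('top')
a=plane(c,(402,168),110);b=plane(c,(412,293),110);print(a,b,np.linalg.norm(a-b),np.degrees(np.arctan2(*(a-b)[1::-1])))
for uv in((453,12),(487,12),(455,305),(522,303)):print(uv,plane(c,uv,650))
print('tape',plane(c,(363,309),50),'can',plane(c,(340,145),140))
p,T=tool();w=imaging.camera_info('wrist');R=np.array(w['R']);C=-R.T@w['t']
print('cam in tool',T.inv().apply(C-p),'\n',T.inv().as_matrix()@R.T, np.array(w['mtx'])[0,0]); print('tool axes\n',T.as_matrix())
im=cv2.imread('pics/top1.png')[:,:,::-1];save('c1.png',im,(390,0,540,345),1.7) if 0 else save('c1.png',im,(395,270,535,345),5)
E
```

```text
[ 729.3006804  -130.73300249  110.        ] [ 427.59881152 -156.97253453  110.        ] 302.84076794525913 4.970605286352978
(453, 12) [ 820.1663431  -132.20153213  650.        ]
(487, 12) [ 821.53398791 -182.12539099  650.        ]
(455, 305) [ 393.05099297 -133.02577313  650.        ]
(522, 303) [ 398.36642289 -223.90330864  650.        ]
tape [387.33436548 -46.29093981  50.        ] can [773.50377381  21.87718903 140.        ]
cam in tool [  72.83632028    0.46521219 -142.39775843] 
 [[-3.48822035e-04 -9.58951665e-01 -2.83569361e-01]
 [ 9.99999904e-01 -2.59431385e-04 -3.52787912e-04]
 [ 2.64739763e-04 -2.83569457e-01  9.58951663e-01]] 375.0720844216264
tool axes
 [[-9.70677520e-01  2.40385276e-01 -2.68196748e-04]
 [ 2.40385424e-01  9.70676777e-01 -1.20088548e-03]
 [-2.83428325e-05 -1.23014313e-03 -9.99999243e-01]]
```

View pics/c1.png

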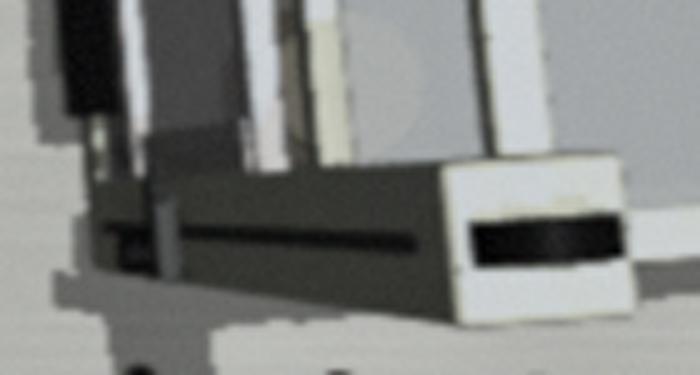

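The crop shows the clip low on the −y post, at about top pixel (428,317). I'll bring the wrist camera round to face the cabinet front.

```bash
cat >> h.py <<'E'
def T_tilt(deg,yaw=4.97):
    hy=np.array([np.cos(np.radians(yaw)),np.sin(np.radians(yaw)),0]);hx=np.array([hy[1],-hy[0],0]);t=np.radians(deg)
    z=np.cos(t)*hx-np.sin(t)*np.array([0,0,1.]);return Ro.from_matrix(np.column_stack([np.cross(hy,z),hy,z])),hx,hy
E
python3 - <<'E'
from h import *
print(rel([480,90,300],T_tilt(45)[0]))
E
```

```text
(array([-8.885, -8.438, -1.377]), array([ 4.632, -6.485, 11.209]))
```

Call:
drive_tool:
  plan:
    - {"x": -8.9,"y": -8.4,"z": -1.4,"ax": 4.6,"ay": -6.5,"az": 11.2,"hand": 0}
    - {"x": -8.9,"y": -8.4,"z": -1.4,"ax": 4.6,"ay": -6.5,"az": 11.2,"hand": 0}
    - {"x": -8.9,"y": -8.4,"z": -1.4,"ax": 4.6,"ay": -6.5,"az": 11.2,"hand": 0}
    - {"x": -8.9,"y": -8.4,"z": -1.4,"ax": 4.6,"ay": -6.5,"az": 11.2,"hand": 0}
    - {"x": -8.9,"y": -8.4,"z": -1.4,"ax": 4.6,"ay": -6.5,"az": 11.2,"hand": 0}
    - {"x": -8.9,"y": -8.4,"z": -1.4,"ax": 4.6,"ay": -6.5,"az": 11.2,"hand": 0}
    - {"x": -8.9,"y": -8.4,"z": -1.4,"ax": 4.6,"ay": -6.5,"az": 11.2,"hand": 0}
    - {"x": -8.9,"y": -8.4,"z": -1.4,"ax": 4.6,"ay": -6.5,"az": 11.2,"hand": 0}

```text
clock: 0.9
eef_pos: [365.8, 270.9, 277.1]
tcp_rot: [-3.06, 0.665, 1.905]
contact_force: [0.4, -0.4, 0.1]
opening: -0.0
grasp_force: 0.0
```

```bash
python3 - <<'E'
from h import *
print(rel([480,90,300],T_tilt(45)[0]),monitor.sense()['qpos'],tool()[0])
E
```

```text
(array([-3.561,  1.148,  2.125]), array([ 0.789, -1.067,  1.814])) [ 0.97493514  0.30947722  1.76380473 -0.46032636  1.57302707  0.78860524] [365.813341   270.891562   277.07852341]
```

Call:
drive_tool:
  plan:
    - {"x": -3.56,"y": 1.15,"z": 2.12,"ax": 0.79,"ay": -1.07,"az": 1.81}
    - {"x": -3.56,"y": 1.15,"z": 2.12,"ax": 0.79,"ay": -1.07,"az": 1.81}
    - {"x": -3.56,"y": 1.15,"z": 2.12,"ax": 0.79,"ay": -1.07,"az": 1.81}
    - {"x": -3.56,"y": 1.15,"z": 2.12,"ax": 0.79,"ay": -1.07,"az": 1.81}
    - {"x": -3.56,"y": 1.15,"z": 2.12,"ax": 0.79,"ay": -1.07,"az": 1.81}
    - {"x": -3.56,"y": 1.15,"z": 2.12,"ax": 0.79,"ay": -1.07,"az": 1.81}
    - {"x": -3.56,"y": 1.15,"z": 2.12,"ax": 0.79,"ay": -1.07,"az": 1.81}

```text
invalid input
```

```bash
python3 - <<'E'
from h import *
import pickle
print(tool()[0],monitor.sense()['qpos'],rel([480,90,300],T_tilt(45)[0]))
c=imaging.camera_info('wrist');im=imaging.grab_frame('wrist');pickle.dump((c,im),open('w1.pkl','wb'));save('w1.png',im[::-1,::-1])
E
```

```text
[365.813341   270.891562   277.07852341] [ 0.97493514  0.30947722  1.76380473 -0.46032636  1.57302707  0.78860524] (array([-3.561,  1.148,  2.125]), array([ 0.789, -1.067,  1.814]))
```

View pics/w1.png

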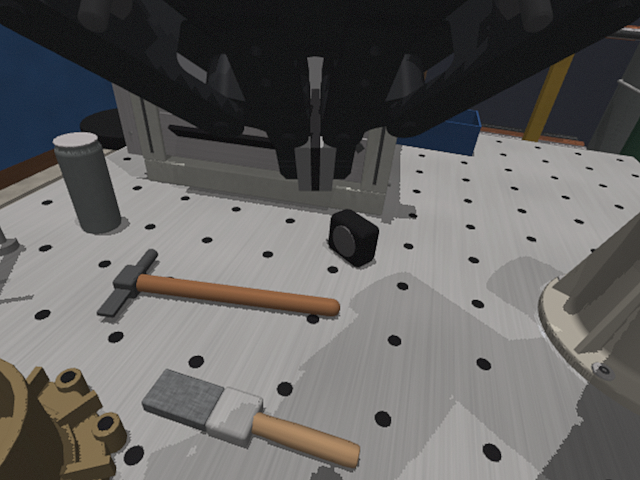

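The flipped wrist view shows the gripper hiding the upper half, with the lip at about (230,140) and the clip hidden near (370,145). I'll go higher and flatter.

```bash
python3 - <<'E'
from h import *
print(rel([480,50,410],T_tilt(30)[0]))
E
```

```text
(array([-5.413,  0.807,  0.867]), array([ 0.975, -3.478,  1.626]))
```

Call:
drive_tool:
  plan:
    - {"x": -5.4,"y": 0.8,"z": 0.87,"ax": 0.98,"ay": -3.48,"az": 1.63,"hand": 0}
    - {"x": -5.4,"y": 0.8,"z": 0.87,"ax": 0.98,"ay": -3.48,"az": 1.63,"hand": 0}
    - {"x": -5.4,"y": 0.8,"z": 0.87,"ax": 0.98,"ay": -3.48,"az": 1.63,"hand": 0}
    - {"x": -5.4,"y": 0.8,"z": 0.87,"ax": 0.98,"ay": -3.48,"az": 1.63,"hand": 0}
    - {"x": -5.4,"y": 0.8,"z": 0.87,"ax": 0.98,"ay": -3.48,"az": 1.63,"hand": 0}
    - {"x": -5.4,"y": 0.8,"z": 0.87,"ax": 0.98,"ay": -3.48,"az": 1.63,"hand": 0}
    - {"x": -5.4,"y": 0.8,"z": 0.87,"ax": 0.98,"ay": -3.48,"az": 1.63,"hand": 0}
    - {"x": -5.4,"y": 0.8,"z": 0.87,"ax": 0.98,"ay": -3.48,"az": 1.63,"hand": 0}

```text
clock: 1.75
eef_pos: [479.5, 56.4, 405.6]
tcp_rot: [-3.13, 1.036, 1.679]
contact_force: [-0.2, 0.1, 0.0]
opening: -0.003
grasp_force: 0.0
```

```bash
python3 - <<'E'
from h import *
import pickle
print(tool()[0],monitor.sense()['qpos'],rel([480,50,410],T_tilt(30)[0]))
c=imaging.camera_info('wrist');im=imaging.grab_frame('wrist');pickle.dump((c,im),open('w2.pkl','wb'));save('w2.png',im[::-1,::-1])
E
```

```text
[479.51347809  56.41365293 405.55107056] [ 0.6563481   0.26398196  1.74350677 -0.83718875  1.77180428  0.66510937] (array([-0.142, -0.003,  0.065]), array([ 0.062, -0.111,  0.103]))
```

View pics/w2.png

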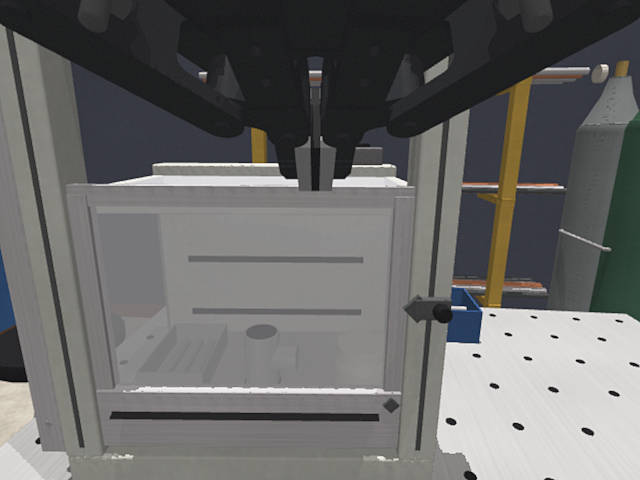

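Excellent view: the clip's arrow tip is near (404,309) and the lip is the black line at row ~415, columns 110–380. I'll zoom in for precise pixels.

```bash
python3 - <<'E'
import pickle,cv2,numpy as np
from h import save
c,im=pickle.load(open('w2.pkl','rb'));f=im[::-1,::-1]
a=cv2.resize(f[290:335,380:460],None,fx=7,fy=7,interpolation=cv2.INTER_CUBIC)
b=cv2.resize(f[395:435,95:175],None,fx=7,fy=7,interpolation=cv2.INTER_CUBIC)
cv2.imwrite('pics/c2.png',np.vstack([a,b])[:,:,::-1][:599])
E
```

```text
(no output)
```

View pics/c2.png

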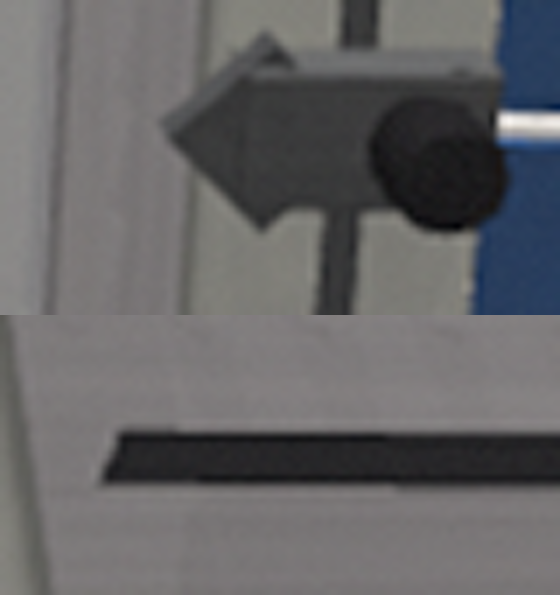

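Front arrow tip: flipped pixel ≈(404.0,309.7). Its rear edge tip is ≈(402.9,307.4). The lip's left lower end is ≈(109.9,419.1). Next I'll solve for the hood pose and the heights.

```bash
cat > fit.py <<'E'
from h import *
import pickle
from scipy.optimize import least_squares
def fl(u,v): return np.array([639-u,479-v])
def rayx(c,uv,O,hx,d): # intersect pixel ray with plane hood x = d
    R=np.array(c['R']);C=-R.T@np.array(c['t']);g=R.T@np.linalg.inv(c['mtx'])@[*uv,1]
    return C+g*(d-(C-O)@hx)/(g@hx)
if __name__=='__main__':
    c,im=pickle.load(open('w2.pkl','rb'));f=im[::-1,::-1].sum(2)
    for col in(115,150,240,330,370): 
        rows=[r for r in range(405,430) if f[r,col]<200]; print(col,rows[0],rows[-1],end='; ')
    for row in(413,415,417): cs=[k for k in range(90,400) if f[row,k]<200];print(row,cs[0],cs[-1],end='; ')
    print()
    L=(109.9,419.1)
    for Rr in((380.5,419.5),):
        def res(q,full=False):
            T,hx,hy=T_tilt(0,q[3]);e=q[:3]
            # left in flipped = hood +y
            return np.r_[proj(c,e+150*hy)-fl(*L),proj(c,e-150*hy)-fl(*Rr)]
        s=least_squares(res,[578,-144,110,5.],x_scale=[1,1,1,.1]);q=s.x;print('lip',q,s.cost)
        T,hx,hy=T_tilt(0,q[3]);O=q[:3]+28*hx
        for d in(-5,-10,-15,-20,-25):
            print(d,[np.round([*( (X:=rayx(c,fl(*uv),O,hx,d))[2:]),(X-O)@hy],1) for uv in((402.9,307.4),(404,309.7))])
E
python3 fit.py
```

```text
115 412 418; 150 412 418; 240 413 419; 330 414 420; 370 414 420; 413 112 329; 415 111 378; 417 110 378; 
lip [ 572.7959124  -130.10646976  119.48290872    5.95608876] 2.7267163587329846e-19
-5 [array([ 244. , -172.3]), array([ 241.3, -173.7])]
-10 [array([ 246.3, -171. ]), array([ 243.6, -172.4])]
-15 [array([ 248.6, -169.7]), array([ 245.9, -171.1])]
-20 [array([ 250.8, -168.4]), array([ 248.2, -169.7])]
-25 [array([ 253.1, -167.1]), array([ 250.5, -168.4])]
```

```bash
cat > fit2.py <<'E'
from fit import *
c,im=pickle.load(open('w2.pkl','rb'));ct=imaging.camera_info('top')
g=cv2.imread('pics/top1.png').astype(int).sum(2)
for row in(175,200,230,260,285): k=[k for k in range(390,425) if g[row,k]<150];print(row,k[0],k[-1],g[row,k[0]-2:k[0]+2],end='; ')
for col in(403,406,409): k=[k for k in range(150,310) if g[k,col]<150];print(col,k[0],k[-1],end='; ')
print()
L=(110,419.0);Rr=(379.2,421.)
def res(q):
    T,hx,hy=T_tilt(0,q[3]);e=q[:3]
    # top view: outer edge columns at given rows
    A=proj(ct,e+150*hy);B=proj(ct,e-150*hy)
    t=[(A+(B-A)*(row-A[1])/(B[1]-A[1]))[0]-col for row,col in TOP]
    return np.r_[proj(c,e+150*hy)-fl(*L),proj(c,e-150*hy)-fl(*Rr),t]
import sys
TOP=eval(sys.argv[1]) if len(sys.argv)>1 else []
s=least_squares(res,[578,-144,110,5.],x_scale=[1,1,1,.1]);q=s.x;print('lip',q,np.round(s.fun,2))
T,hx,hy=T_tilt(0,q[3]);O=q[:3]+28*hx
for d in(-5,-10,-15,-20): print(d,[np.round([*((X:=rayx(c,fl(*uv),O,hx,d))[2:]),(X-O)@hy],1) for uv in((402.9,307.4),(404,309.7))])
E
python3 fit2.py; python3 fit2.py "[(175,401.5),(230,405.5),(285,410)]" | tail -5
```

```text
175 399 408 [368 184  66  41]; 200 400 410 [253 185  98  36]; 230 403 413 [253 155  81  39]; 260 405 416 [287 231 140  54]; 285 408 418 [273 182  73  26]; 403 150 237; 406 159 273; 409 179 292; 
lip [ 574.28033796 -131.09059327  117.62184349    5.4763075 ] [ 0. -0. -0. -0.]
-5 [array([ 244.2, -173.4]), array([ 241.5, -174.8])]
-10 [array([ 246.4, -172.2]), array([ 243.8, -173.5])]
-15 [array([ 248.7, -170.9]), array([ 246.1, -172.2])]
-20 [array([ 251. , -169.6]), array([ 248.4, -170.9])]
lip [ 576.070709   -137.01250357  113.07811374    5.55767443] [-2.18  0.25  2.18  0.56 -2.22 -1.29 -0.86]
-5 [array([ 241.3, -176.3]), array([ 238.6, -177.7])]
-10 [array([ 243.6, -175. ]), array([ 240.9, -176.4])]
-15 [array([ 245.8, -173.7]), array([ 243.2, -175.1])]
-20 [array([ 248.1, -172.5]), array([ 245.5, -173.8])]
```

```bash
python3 fit2.py "[(175,399),(200,400.5),(230,403),(260,405.3),(285,407.8)]" | tail -5
```

```text
lip [ 575.005632   -133.25333863  115.96544602    5.42647169] [-0.84  0.23  0.84  0.08 -1.01 -0.33 -0.22  0.09 -0.24]
-5 [array([ 243.2, -174.5]), array([ 240.5, -175.9])]
-10 [array([ 245.5, -173.2]), array([ 242.8, -174.6])]
-15 [array([ 247.8, -171.9]), array([ 245.1, -173.3])]
-20 [array([ 250. , -170.7]), array([ 247.4, -172. ])]
```

```bash
cat > go.py <<'E'
from h import *
import sys
E=np.array([575,-133.3,115.5]);T,hx,hy=T_tilt(38,5.43)
def pose(out,dz): return E+(28-out)*hx+[0,0,dz]   # out: TCP in front of rail face; dz: TCP height relative to initial lip edge
if __name__=='__main__':
    out,dz=map(float,sys.argv[1:3]);print(tool()[0],pose(out,dz),rel(pose(out,dz),T),monitor.sense()['contact_force'])
E
python3 go.py 79 18
```

```text
[479.4193412   56.92286705 405.24758243] [570.17389165 -82.52885979 133.5       ] (array([3.161, 1.568, 5.307]), array([-0.004,  1.226,  0.075])) [0.20413914 0.43274648 0.06451271]
```

Call:
drive_tool:
  plan:
    - {"x": 3.16,"y": 1.57,"z": 5.3,"ax": 0,"ay": 1.23,"az": 0.08,"hand": 0}
    - {"x": 3.16,"y": 1.57,"z": 5.3,"ax": 0,"ay": 1.23,"az": 0.08,"hand": 0}
    - {"x": 3.16,"y": 1.57,"z": 5.3,"ax": 0,"ay": 1.23,"az": 0.08,"hand": 0}
    - {"x": 3.16,"y": 1.57,"z": 5.3,"ax": 0,"ay": 1.23,"az": 0.08,"hand": 0}
    - {"x": 3.16,"y": 1.57,"z": 5.3,"ax": 0,"ay": 1.23,"az": 0.08,"hand": 0}
    - {"x": 3.16,"y": 1.57,"z": 5.3,"ax": 0,"ay": 1.23,"az": 0.08,"hand": 0}
    - {"x": 3.16,"y": 1.57,"z": 5.3,"ax": 0,"ay": 1.23,"az": 0.08,"hand": 0}
    - {"x": 3.16,"y": 1.57,"z": 5.3,"ax": 0,"ay": 1.23,"az": 0.08,"hand": 0}

```text
clock: 2.6
eef_pos: [569.7, -82.9, 132.1]
tcp_rot: [-3.135, 0.909, 1.67]
contact_force: [0.5, 0.9, -1.1]
opening: -0.007
grasp_force: 0.0
```

```bash
python3 go.py 79 18;python3 go.py 16 -32; python3 - <<'E'
from h import *
import pickle
c=imaging.camera_info('wrist');im=imaging.grab_frame('wrist');pickle.dump((c,im),open('w3.pkl','wb'));save('w3.png',im[::-1,::-1])
E
```

```text
[569.68163041 -82.88681284 132.05368621] [570.17389165 -82.52885979 133.5       ] (array([-0.019,  0.01 , -0.023]), array([-0.031,  0.01 ,  0.025])) [ 0.45563475  0.85527287 -1.06299583]
[569.68163041 -82.88681284 132.05368621] [ 576.13555491 -145.24615064   83.5       ] (array([-0.005,  0.016,  1.586]), array([-0.031,  0.01 ,  0.025])) [ 0.45563475  0.85527287 -1.06299583]
```

View pics/w3.png

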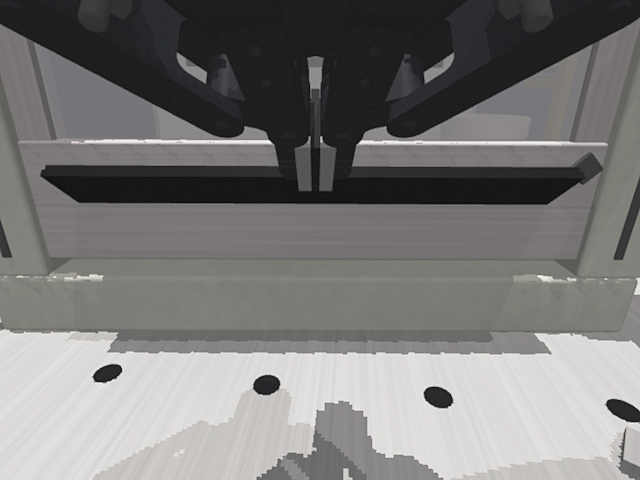

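This shows the blade underside clearly: outer lower edge ≈(42,177) to (582,182), root line ≈(80,203) to (548,205). I'll refine the lip pose from these points.

```bash
python3 - <<'E'
from fit import *
c,im=pickle.load(open('w3.pkl','rb'));f=im[::-1,::-1].astype(int).sum(2)
for col in(60,120,220,420,520,560):print(col,f[160:210,col].tolist())
for row in(172,180,190,200):
    k=[k for k in range(20,610) if f[row,k]<150];print(row,k[0],k[-1])
P=[((42,177),150,0,0),((582,181),-150,0,0),((80,203),150,28,-23),((548,205),-150,28,-23)]
def res(q):
    T,hx,hy=T_tilt(0,q[3]);return np.concatenate([proj(c,q[:3]+y*hy+x*hx+[0,0,z])-fl(*uv) for uv,y,x,z in P])
s=least_squares(res,[575,-133,115,5.4],x_scale=[1,1,1,.1]);print(s.x,np.round(s.fun,1))
E
```

```text
60 [372, 375, 365, 375, 333, 192, 95, 123, 120, 114, 115, 119, 118, 118, 122, 105, 80, 73, 73, 67, 73, 75, 60, 78, 65, 63, 64, 55, 46, 145, 284, 362, 369, 364, 356, 358, 365, 368, 358, 359, 364, 368, 366, 362, 352, 344, 348, 366, 370, 371]
120 [380, 377, 378, 384, 369, 257, 98, 116, 122, 117, 124, 123, 113, 130, 128, 128, 91, 69, 72, 74, 76, 68, 64, 75, 63, 74, 68, 72, 64, 74, 70, 60, 76, 74, 74, 63, 70, 63, 62, 75, 76, 38, 80, 284, 373, 340, 337, 350, 360, 363]
220 [377, 382, 378, 376, 390, 324, 155, 125, 134, 130, 135, 136, 132, 134, 134, 141, 116, 63, 70, 59, 74, 74, 60, 63, 74, 60, 54, 77, 72, 57, 80, 75, 72, 65, 75, 51, 62, 75, 56, 68, 78, 59, 40, 277, 378, 356, 350, 357, 360, 368]
420 [366, 371, 364, 362, 364, 379, 305, 103, 134, 139, 135, 139, 135, 135, 137, 141, 143, 115, 57, 72, 65, 64, 78, 70, 77, 68, 74, 73, 77, 80, 73, 85, 72, 67, 68, 67, 74, 68, 57, 64, 81, 76, 67, 91, 270, 362, 336, 336, 349, 356]
520 [357, 359, 367, 365, 362, 369, 330, 192, 108, 123, 128, 120, 123, 122, 124, 124, 133, 112, 87, 69, 67, 74, 64, 80, 69, 66, 64, 82, 85, 63, 68, 81, 77, 69, 64, 62, 62, 65, 63, 74, 72, 70, 70, 30, 206, 324, 350, 335, 337, 352]
560 [359, 362, 361, 361, 359, 366, 322, 191, 97, 112, 121, 116, 115, 119, 116, 123, 120, 105, 78, 50, 72, 65, 55, 70, 76, 79, 80, 69, 81, 66, 70, 69, 66, 63, 109, 250, 341, 358, 356, 356, 349, 346, 349, 350, 353, 349, 353, 345, 351, 365]
172 42 583
180 47 582
190 62 566
200 76 552
[ 575.38364756 -130.44145825  117.83242959    4.99514629] [ 0.3  0.2 -1.9  0.7 -0.6  0.   2.4 -1.1]
```

Call:
drive_tool:
  plan:
    - {"z": 0.4,"hand": 0}
    - {"z": 0.8,"hand": 0}
    - {"z": 1.2,"hand": 0}
    - {"z": 1.5,"hand": 0}
    - {"z": 1.6,"hand": 0}
    - {"z": 1.6,"hand": 0}

```text
invalid input
```

Call:
drive_tool:
  plan:
    - {"x": -0.04,"z": -0.03,"hand": 0}
    - {"x": -0.08,"z": -0.06,"hand": 0}
    - {"x": -0.12,"z": -0.09,"hand": 0}
    - {"x": -0.16,"z": -0.12,"hand": 0}

```text
invalid input
```

Call:
drive_tool:
  plan:
    - {"x": -0.04,"z": -0.03,"hand": 0}
    - {"x": -0.08,"z": -0.06,"hand": 0}
    - {"x": -0.12,"z": -0.09,"hand": 0}
    - {"x": -0.16,"z": -0.12,"hand": 0}

```text
invalid input
```

```bash
python3 go.py 16 -25; python3 - <<'E'
from h import *
import pickle
c=imaging.camera_info('wrist');im=imaging.grab_frame('wrist');pickle.dump((c,im),open('w4.pkl','wb'));save('w4.png',im[::-1,::-1])
E
```

```text
[570.40693842 -82.15644972 133.94642413] [ 576.13555491 -145.24615064   90.5       ] (array([-0.094, -0.003,  1.533]), array([-0.012,  0.008,  0.007])) [-0.20618631  0.43986307  0.53384882]
```

View pics/w4.png

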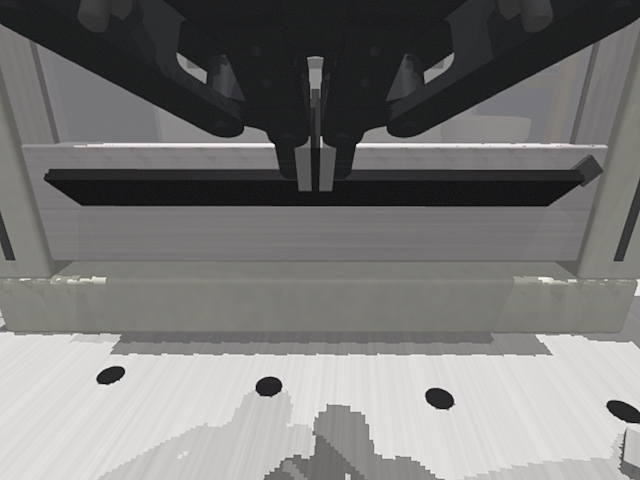

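All keys are required, so nothing moved and the view is unchanged. I'll insert with full rows.

Call:
drive_tool:
  plan:
    - {"x": 0,"y": 0,"z": 0.4,"ax": 0,"ay": 0,"az": 0,"hand": 0}
    - {"x": 0,"y": 0,"z": 0.8,"ax": 0,"ay": 0,"az": 0,"hand": 0}
    - {"x": 0,"y": 0,"z": 1.2,"ax": 0,"ay": 0,"az": 0,"hand": 0}
    - {"x": 0,"y": 0,"z": 1.5,"ax": 0,"ay": 0,"az": 0,"hand": 0}
    - {"x": 0,"y": 0,"z": 1.58,"ax": 0,"ay": 0,"az": 0,"hand": 0}
    - {"x": 0,"y": 0,"z": 1.58,"ax": 0,"ay": 0,"az": 0,"hand": 0}

```text
clock: 3.3
eef_pos: [576.4, -145.5, 85.3]
tcp_rot: [-3.142, 0.908, 1.664]
contact_force: [-0.4, -0.1, -0.2]
opening: 0.003
grasp_force: 0.0
```

Call:
drive_tool:
  plan:
    - {"x": -0.04,"y": 0,"z": -0.03,"ax": 0,"ay": 0,"az": 0,"hand": 0}
    - {"x": -0.08,"y": 0,"z": -0.06,"ax": 0,"ay": 0,"az": 0,"hand": 0}
    - {"x": -0.12,"y": 0,"z": -0.09,"ax": 0,"ay": 0,"az": 0,"hand": 0}
    - {"x": -0.16,"y": 0,"z": -0.12,"ax": 0,"ay": 0,"az": 0,"hand": 0}

```text
clock: 3.7
eef_pos: [577.3, -144.2, 96.1]
tcp_rot: [3.139, 0.907, 1.664]
contact_force: [1.2, 1.3, -2.4]
opening: -0.002
grasp_force: 1.4
```

Call:
drive_tool:
  plan:
    - {"x": -0.04,"y": 0,"z": -0.03,"ax": 0,"ay": 0,"az": 0,"hand": 0}
    - {"x": -0.08,"y": 0,"z": -0.06,"ax": 0,"ay": 0,"az": 0,"hand": 0}
    - {"x": -0.12,"y": 0,"z": -0.09,"ax": 0,"ay": 0,"az": 0,"hand": 0}
    - {"x": -0.16,"y": 0,"z": -0.12,"ax": 0,"ay": 0,"az": 0,"hand": 0}

```text
clock: 4.1
eef_pos: [577.3, -144.3, 105.8]
tcp_rot: [3.139, 0.906, 1.664]
contact_force: [1.4, 7.0, -2.9]
opening: -0.003
grasp_force: 3.1
```

```bash
python3 go.py 16 -22
```

```text
[ 577.26785904 -144.26414832  105.82223572] [ 576.13555491 -145.24615064   93.5       ] (array([ 0.183, -0.025,  0.166]), array([ 0.013, -0.012, -0.011])) [ 1.38458075  7.0159669  -2.86679837]
```

Contact made with small forces and a slight outward push, so I'll ease out 2 mm while lifting.

Call:
drive_tool:
  plan:
    - {"x": -0.04,"y": 0,"z": -0.08,"ax": 0,"ay": 0,"az": 0,"hand": 0}
    - {"x": -0.1,"y": 0,"z": -0.13,"ax": 0,"ay": 0,"az": 0,"hand": 0}
    - {"x": -0.165,"y": 0,"z": -0.18,"ax": 0,"ay": 0,"az": 0,"hand": 0}
    - {"x": -0.23,"y": 0,"z": -0.23,"ax": 0,"ay": 0,"az": 0,"hand": 0}
    - {"x": -0.295,"y": 0,"z": -0.28,"ax": 0,"ay": 0,"az": 0,"hand": 0}
    - {"x": -0.36,"y": 0,"z": -0.33,"ax": 0,"ay": 0,"az": 0,"hand": 0}
    - {"x": -0.42,"y": 0,"z": -0.38,"ax": 0,"ay": 0,"az": 0,"hand": 0}
    - {"x": -0.48,"y": 0,"z": -0.43,"ax": 0,"ay": 0,"az": 0,"hand": 0}

```text
clock: 4.9
eef_pos: [576.5, -142.9, 138.4]
tcp_rot: [3.14, 0.908, 1.664]
contact_force: [-1.4, 2.5, -2.4]
opening: 0.002
grasp_force: 1.9
```

```bash
python3 go.py 16 20; python3 - <<'E'
from h import *
import pickle
c=imaging.camera_info('wrist');im=imaging.grab_frame('wrist');pickle.dump((c,im),open('w5.pkl','wb'));save('w5.png',im[::-1,::-1])
E
```

```text
[ 576.53214174 -142.91314144  138.36670178] [ 576.13555491 -145.24615064  135.5       ] (array([ 0.017, -0.012,  0.071]), array([ 0.   ,  0.001, -0.01 ])) [-1.43484426  2.50405917 -2.39261087]
```

View pics/w5.png

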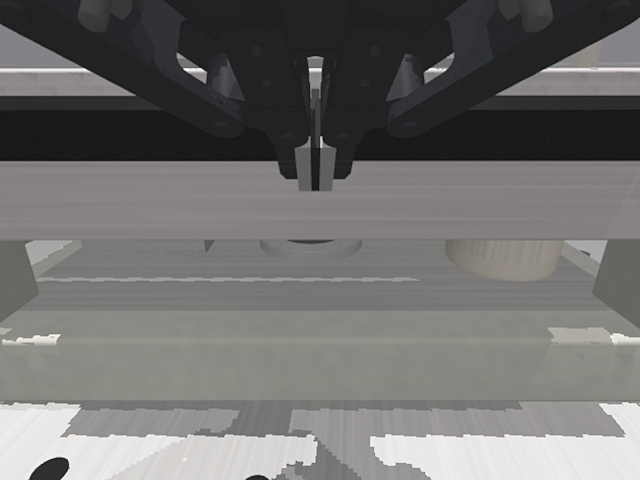

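The fingers sit under the lip and the window is rising: outer edge row ≈109, root row ≈160. Now to measure the lip height relative to the TCP.

```bash
cat > lipz.py <<'E'
from fit import *
import sys
def lip(c,im,cols=(30,80,130,480,540,600),lo=60):
    f=cv2.GaussianBlur(im[::-1,::-1].astype(np.float32).sum(2),(9,1),0);P=[]
    for k in cols:
        b=f[:,k]
        rt=next(r for r in range(lo+10,300) if b[r]<130 and b[r+3]>200); rt=rt+1+ (200-b[rt+1])/(b[rt+2]-b[rt+1]) if b[rt+1]<200 else rt+1
        ed=min(range(lo,int(rt)-10),key=lambda r:(b[r+1]+b[r+2])-(b[r-1]+b[r-2])+ (1e4 if b[r-2]>180 else 0))
        P.append((k,ed+.5,rt))
    def res(q):
        T,hx,hy=T_tilt(0,q[2]);o=[]
        for k,ed,rt in P:
            for v,x,z in((ed,0,0),(rt,28,-23)):
                E=np.array([575.3,q[0],q[1]])+x*hx+[0,0,z];A=fl(*proj(c,E+100*hy));B=fl(*proj(c,E-100*hy))
                o.append(A[1]+(B[1]-A[1])*(k-A[0])/(B[0]-A[0])-v)
        return o
    s=least_squares(res,[-131,tool()[0][2]+20,5.2],x_scale=[1,1,.1]);return P,s.x,np.round(s.fun,1)
if __name__=='__main__':
    for n,cols in(('w3',(60,)) ,('w5',(30,80,130,480,540,600))):
        c,im=pickle.load(open(n+'.pkl','rb'))
        if n=='w5': P,x,f=lip(c,im,cols);print(P,x,f)
    print(tool()[0])
E
python3 lipz.py
```

```text
[(30, 110.5, np.float32(163.21306)), (80, 109.5, np.float32(163.54027)), (130, 61.5, np.float32(92.06207)), (480, 109.5, np.float32(160.42422)), (540, 109.5, np.float32(160.41385)), (600, 109.5, np.float32(160.39543))] [-145.81018609  164.84706224   -8.53654515] [-10.1 -23.4  -8.8 -22.   39.6  51.3  -6.   -4.4  -5.6  -2.2  -5.2  -0. ]
[ 576.83546806 -143.04010116  139.11690212]
```

```bash
cat > lz.py <<'E'
from fit import *
def lz(c,P,x0=575.3,yaw=None):
    def res(q):
        T,hx,hy=T_tilt(0,q[2]);o=[]
        for k,ed,rt in P:
            for v,x,z in((ed,0,0),(rt,28,-23)):
                E=np.array([x0,q[0],q[1]])+x*hx+[0,0,z];A=fl(*proj(c,E+100*hy));B=fl(*proj(c,E-100*hy))
                o.append(A[1]+(B[1]-A[1])*(k-A[0])/(B[0]-A[0])-v)
        return o
    s=least_squares(res,[-131,160,5.2],x_scale=[1,1,.1]);return np.round(s.x,2),np.round(s.fun,1)
if __name__=='__main__':
    c,im=pickle.load(open('w5.pkl','rb'));f=im[::-1,::-1].astype(int).sum(2)
    for k in(30,80,540,600):print(k,f[104:114,k],f[157:165,k])
    print(lz(c,[(30,109.8,161.3),(80,109.8,161.3),(540,109.8,160.6),(600,109.8,160.6)]))
E
python3 lz.py
```

```text
30 [128 127 137 133 133 122  90  67  72  69] [ 70  83  69  99 315 412 388 376]
80 [141 133 135 137 128 128  91  72  73  74] [ 92  74  62  93 311 413 387 383]
540 [135 137 142 136 141 114  85  80  84  82] [ 65  85  54 156 323 396 377 370]
600 [139 135 139 142 143 109  71  70  69  71] [ 82  70  57 157 328 395 377 372]
(array([-127.5 ,  162.79,    5.88]), array([ 0.1,  0. ,  0. , -0. , -0. ,  0.1, -0.1, -0. ]))
```

Call:
drive_tool:
  plan:
    - {"x": -0.08,"y": 0,"z": -0.06,"ax": 0,"ay": 0,"az": 0,"hand": 0}
    - {"x": -0.16,"y": 0,"z": -0.12,"ax": 0,"ay": 0,"az": 0,"hand": 0}
    - {"x": -0.24,"y": 0,"z": -0.185,"ax": 0,"ay": 0,"az": 0,"hand": 0}
    - {"x": -0.32,"y": 0,"z": -0.25,"ax": 0,"ay": 0,"az": 0,"hand": 0}
    - {"x": -0.4,"y": 0,"z": -0.31,"ax": 0,"ay": 0,"az": 0,"hand": 0}
    - {"x": -0.48,"y": 0,"z": -0.375,"ax": 0,"ay": 0,"az": 0,"hand": 0}
    - {"x": -0.56,"y": 0,"z": -0.44,"ax": 0,"ay": 0,"az": 0,"hand": 0}
    - {"x": -0.64,"y": 0,"z": -0.5,"ax": 0,"ay": 0,"az": 0,"hand": 0}

```text
clock: 5.75
eef_pos: [576.6, -142.8, 179.1]
tcp_rot: [3.14, 0.908, 1.664]
contact_force: [0.4, 0.9, -3.1]
opening: 0.0
grasp_force: 1.4
```

Call:
drive_tool:
  plan:
    - {"x": -0.08,"y": 0,"z": -0.06,"ax": 0,"ay": 0,"az": 0,"hand": 0}
    - {"x": -0.16,"y": 0,"z": -0.12,"ax": 0,"ay": 0,"az": 0,"hand": 0}
    - {"x": -0.24,"y": 0,"z": -0.185,"ax": 0,"ay": 0,"az": 0,"hand": 0}
    - {"x": -0.32,"y": 0,"z": -0.25,"ax": 0,"ay": 0,"az": 0,"hand": 0}
    - {"x": -0.38,"y": 0,"z": -0.3,"ax": 0,"ay": 0,"az": 0,"hand": 0}
    - {"x": -0.42,"y": 0,"z": -0.33,"ax": 0,"ay": 0,"az": 0,"hand": 0}
    - {"x": -0.44,"y": 0,"z": -0.345,"ax": 0,"ay": 0,"az": 0,"hand": 0}
    - {"x": -0.44,"y": 0,"z": -0.345,"ax": 0,"ay": 0,"az": 0,"hand": 0}

```text
clock: 6.55
eef_pos: [576.6, -142.9, 206.9]
tcp_rot: [3.14, 0.908, 1.664]
contact_force: [-0.1, 0.5, -0.7]
opening: 0.0
grasp_force: 0.4
```

```bash
python3 go.py 79 140; python3 - <<'E'
from lz import *
c=imaging.camera_info('wrist');im=imaging.grab_frame('wrist');pickle.dump((c,im),open('w6.pkl','wb'));f=im[::-1,::-1].astype(int).sum(2)
for k in(30,600):print(k,f[104:116,k],f[157:165,k])
E
```

```text
[ 576.62308045 -142.88925345  206.8805587 ] [570.17389165 -82.52885979 255.5       ] (array([-0.019, -0.014, -1.555]), array([ 0.003,  0.004, -0.012])) [-0.05931603  0.48665597 -0.65682036]
30 [143 141 138 140 155 132  96  80  85  76  84  79] [ 90  86  64 104 337 446 418 403]
600 [149 145 148 151 146 116  82  88  94  87  79  88] [ 84  80  45 320 442 416 406 399]
```

Lip still rides the fingers (~231 mm). Now drop off, back out, and view lip and clip from level height.

Call:
drive_tool:
  plan:
    - {"x": 0.04,"y": 0,"z": 0.03,"ax": 0,"ay": 0,"az": 0,"hand": 0}
    - {"x": 0.08,"y": 0,"z": 0.06,"ax": 0,"ay": 0,"az": 0,"hand": 0}
    - {"x": 0.08,"y": 0,"z": -0.2,"ax": 0,"ay": 0,"az": 0,"hand": 0}
    - {"x": 0.08,"y": 0,"z": -0.6,"ax": 0,"ay": 0,"az": 0,"hand": 0}
    - {"x": 0.08,"y": 0,"z": -1.1,"ax": 0,"ay": 0,"az": 0,"hand": 0}
    - {"x": 0.08,"y": 0,"z": -1.6,"ax": 0,"ay": 0,"az": 0,"hand": 0}
    - {"x": 0.08,"y": 0,"z": -2.0,"ax": 0,"ay": 0,"az": 0,"hand": 0}
    - {"x": 0.08,"y": 0,"z": -2.0,"ax": 0,"ay": 0,"az": 0,"hand": 0}

```text
clock: 7.4
eef_pos: [569.9, -59.5, 267.0]
tcp_rot: [3.135, 0.907, 1.662]
contact_force: [0.1, -0.6, 0.4]
opening: 0.002
grasp_force: 0.0
```

```bash
python3 - <<'E'
from h import *
print(tool()[0],rel([540,-10,300],T_tilt(10,5.2)[0]))
E
```

```text
[569.90296121 -59.54592213 266.9593489 ] (array([ 0.121, -0.497, -1.231]), array([ 0.068, -4.675, -0.015]))
```

Call:
drive_tool:
  plan:
    - {"x": 0.03,"y": -0.1,"z": -0.4,"ax": 0,"ay": -1,"az": 0,"hand": 0}
    - {"x": 0.06,"y": -0.25,"z": -0.8,"ax": 0,"ay": -2,"az": 0,"hand": 0}
    - {"x": 0.12,"y": -0.5,"z": -1.23,"ax": 0.07,"ay": -4.68,"az": 0,"hand": 0}
    - {"x": 0.12,"y": -0.5,"z": -1.23,"ax": 0.07,"ay": -4.68,"az": 0,"hand": 0}
    - {"x": 0.12,"y": -0.5,"z": -1.23,"ax": 0.07,"ay": -4.68,"az": 0,"hand": 0}
    - {"x": 0.12,"y": -0.5,"z": -1.23,"ax": 0.07,"ay": -4.68,"az": 0,"hand": 0}
    - {"x": 0.12,"y": -0.5,"z": -1.23,"ax": 0.07,"ay": -4.68,"az": 0,"hand": 0}
    - {"x": 0.12,"y": -0.5,"z": -1.23,"ax": 0.07,"ay": -4.68,"az": 0,"hand": 0}

```text
clock: 8.2
eef_pos: [539.3, -13.0, 299.2]
tcp_rot: [3.139, 1.395, 1.655]
contact_force: [-0.7, -0.5, -0.7]
opening: 0.001
grasp_force: 0.0
```

```bash
python3 - <<'E'
from fit import *
print(tool()[0],monitor.sense()['qpos'])
c=imaging.camera_info('wrist');im=imaging.grab_frame('wrist');pickle.dump((c,im),open('w7.pkl','wb'))
print(-np.array(c['R']).T@c['t'])
for X in([400,-185,245],[432,-144,231],[725,-118,231]): print(X,fl(*proj(c,np.array(X))))
u,v=fl(*proj(c,np.array([400,-185,240.])))
u0=int(max(0,min(u-60,640-130)));v0=int(v-50)
f=im[::-1,::-1];print(u0,v0)
a=cv2.resize(f[v0:v0+100,u0:u0+130],None,fx=6,fy=6,interpolation=cv2.INTER_CUBIC);cv2.imwrite('pics/c7.png',a[:599,:799,::-1])
E
```

```text
[539.27543429 -12.97366339 299.16137851] [ 0.56221095  0.59116587  1.81745598 -1.09383331  1.74314334  0.92308173]
[525.78672996 140.09776716 252.68197935]
[400, -185, 245] [500.24678382 290.8285676 ]
[432, -144, 231] [478.17370653 311.69079518]
[725, -118, 231] [ 70.15130927 311.54571892]
440 246
```

View pics/c7.png

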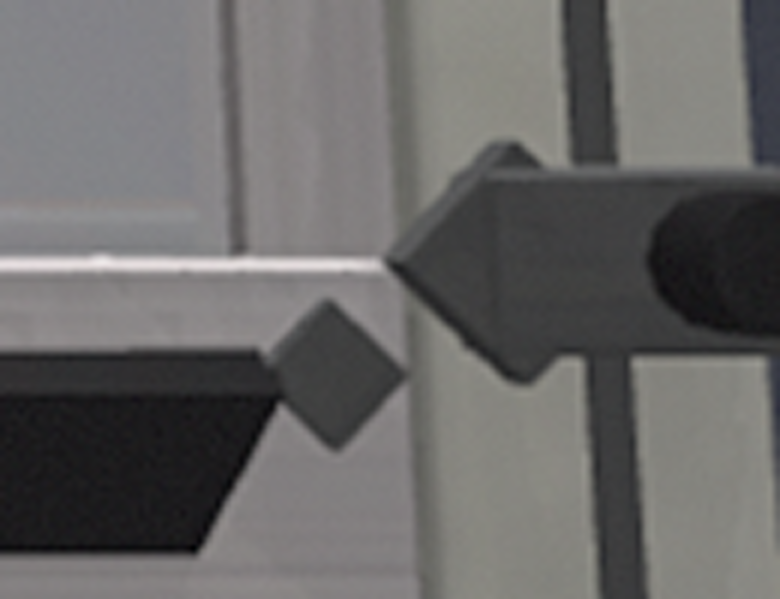

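The close view shows the arrow's front tip at flipped ≈(504.3,289.3). The lip's lower outer corner is at ≈(486.3,311.4) and the root end at ≈(472.6,337.6). Next I'll triangulate the mark and compare it with the lip.

```bash
cat > cmp.py <<'E'
from fit import *
c2,_=pickle.load(open('w2.pkl','rb'));c7,im=pickle.load(open('w7.pkl','rb'))
m=least_squares(lambda X:np.r_[proj(c2,X)-fl(403.6,309.3),proj(c7,X)-fl(504.25,289.25)],[400,-185,245]);print('mark tri',m.x,np.round(m.fun,1))
f=im[::-1,::-1].astype(int).sum(2)
for k in(60,100,200,300,400,480): print(k,f[300:318,k].tolist())
T,hx,hy=T_tilt(0,5.3);E=np.array([575.2,-131,117]);O=E+28*hx
for dd in(-3,0,3):
    print(dd,'lip z',rayx(c7,fl(486.3,311.4),O,hx,-28+dd)[2],'y',(rayx(c7,fl(486.3,311.4),O,hx,-28+dd)-O)@hy,'mark z at d -10,-15,-20',[round(rayx(c7,fl(504.25,289.25),O,hx,d)[2],2) for d in(-10,-15,-20)])
E
python3 cmp.py
```

```text
mark tri [ 405.29800155 -162.18986269  246.46724529] [ 1.   0.7 -0.7 -0.4]
60 [407, 410, 401, 403, 403, 400, 389, 400, 402, 409, 402, 408, 409, 410, 409, 403, 400, 402]
100 [411, 421, 414, 432, 347, 93, 119, 131, 127, 132, 131, 117, 87, 70, 81, 82, 82, 70]
200 [412, 415, 418, 401, 284, 130, 147, 150, 152, 148, 150, 129, 93, 76, 86, 73, 83, 86]
300 [394, 400, 409, 395, 293, 153, 175, 177, 177, 178, 182, 152, 92, 79, 78, 81, 78, 78]
400 [403, 410, 415, 399, 288, 133, 154, 165, 161, 165, 163, 132, 74, 83, 78, 81, 85, 76]
480 [412, 411, 420, 373, 213, 112, 131, 138, 135, 134, 148, 121, 77, 99, 81, 86, 84, 86]
-3 lip z 231.41978639984106 y -148.43971662308303 mark z at d -10,-15,-20 [np.float64(246.7), np.float64(246.8), np.float64(246.9)]
0 lip z 231.18484770229875 y -149.8129514915651 mark z at d -10,-15,-20 [np.float64(246.7), np.float64(246.8), np.float64(246.9)]
3 lip z 230.94990900475642 y -151.18618636004715 mark z at d -10,-15,-20 [np.float64(246.7), np.float64(246.8), np.float64(246.9)]
```

Mark ≈246.7 and lip ≈231.3, so 15.4 mm remains. I'll re-engage; the final TCP z should be about 222.3.

```bash
cat > g2.py <<'E'
from h import *
import sys
s=monitor.sense();print(s['clock'],np.round(tool()[0],1),rel(list(map(float,sys.argv[1:4])),Ro.from_euler('xyz',[3.14,.908,1.664])))
E
python3 g2.py 569.9 -59.5 267
```

```text
8.25 [539.2 -13.  299.2] (array([0.462, 0.531, 1.078]), array([-0.072,  4.652, -0.026]))
```

Call:
drive_tool:
  plan:
    - {"x": 0.1,"y": 0.1,"z": 0.1,"ax": 0,"ay": 1.4,"az": 0,"hand": 0}
    - {"x": 0.2,"y": 0.2,"z": 0.3,"ax": 0,"ay": 2.8,"az": 0,"hand": 0}
    - {"x": 0.46,"y": 0.53,"z": 1.08,"ax": -0.07,"ay": 4.65,"az": 0,"hand": 0}
    - {"x": 0.46,"y": 0.53,"z": 1.08,"ax": -0.07,"ay": 4.65,"az": 0,"hand": 0}
    - {"x": 0.46,"y": 0.53,"z": 1.08,"ax": -0.07,"ay": 4.65,"az": 0,"hand": 0}
    - {"x": 0.46,"y": 0.53,"z": 1.08,"ax": -0.07,"ay": 4.65,"az": 0,"hand": 0}
    - {"x": 0.46,"y": 0.53,"z": 1.08,"ax": -0.07,"ay": 4.65,"az": 0,"hand": 0}

```text
clock: 8.95
eef_pos: [569.4, -58.5, 265.9]
tcp_rot: [3.141, 0.912, 1.665]
contact_force: [0.2, -0.5, -1.1]
opening: 0.002
grasp_force: 0.0
```

```bash
python3 g2.py 576.6 -142.9 201.5
```

```text
8.95 [569.4 -58.5 265.9] (array([-0.019, -0.018,  2.128]), array([0.002, 0.035, 0.008]))
```

Call:
drive_tool:
  plan:
    - {"x": 0,"y": 0,"z": 0.4,"ax": 0,"ay": 0,"az": 0,"hand": 0}
    - {"x": 0,"y": 0,"z": 0.8,"ax": 0,"ay": 0,"az": 0,"hand": 0}
    - {"x": 0,"y": 0,"z": 1.2,"ax": 0,"ay": 0,"az": 0,"hand": 0}
    - {"x": 0,"y": 0,"z": 1.6,"ax": 0,"ay": 0,"az": 0,"hand": 0}
    - {"x": 0,"y": 0,"z": 1.9,"ax": 0,"ay": 0,"az": 0,"hand": 0}
    - {"x": 0,"y": 0,"z": 2.1,"ax": 0,"ay": 0,"az": 0,"hand": 0}
    - {"x": 0,"y": 0,"z": 2.1,"ax": 0,"ay": 0,"az": 0,"hand": 0}

```text
clock: 9.65
eef_pos: [577.1, -141.9, 200.7]
tcp_rot: [-3.14, 0.911, 1.666]
contact_force: [0.3, 0.1, -0.6]
opening: -0.001
grasp_force: 0.0
```

```bash
python3 g2.py 576.6 -142.9 220.5
```

```text
9.65 [ 577.1 -141.9  200.7] (array([-0.324, -0.013, -0.228]), array([-0.013,  0.03 ,  0.012]))
```

Call:
drive_tool:
  plan:
    - {"x": -0.05,"y": 0,"z": -0.03,"ax": 0,"ay": 0,"az": 0,"hand": 0}
    - {"x": -0.1,"y": 0,"z": -0.07,"ax": 0,"ay": 0,"az": 0,"hand": 0}
    - {"x": -0.16,"y": 0,"z": -0.11,"ax": 0,"ay": 0,"az": 0,"hand": 0}
    - {"x": -0.22,"y": 0,"z": -0.15,"ax": 0,"ay": 0,"az": 0,"hand": 0}
    - {"x": -0.27,"y": 0,"z": -0.19,"ax": 0,"ay": 0,"az": 0,"hand": 0}
    - {"x": -0.3,"y": 0,"z": -0.21,"ax": 0,"ay": 0,"az": 0,"hand": 0}
    - {"x": -0.32,"y": 0,"z": -0.23,"ax": 0,"ay": 0,"az": 0,"hand": 0}
    - {"x": -0.32,"y": 0,"z": -0.23,"ax": 0,"ay": 0,"az": 0,"hand": 0}

```text
clock: 10.45
eef_pos: [578.0, -141.5, 221.8]
tcp_rot: [3.138, 0.91, 1.663]
contact_force: [-0.1, 6.4, -0.8]
opening: -0.002
grasp_force: 2.3
```

```bash
python3 g2.py 576.6 -142.9 220.5; python3 - <<'E'
from lz import *
c=imaging.camera_info('wrist');im=imaging.grab_frame('wrist');f=im[::-1,::-1].astype(int).sum(2)
for k in(30,600):print(k,f[104:116,k],f[155:166,k])
print(tool()[0],monitor.sense()['contact_force'])
E
```

```text
10.45 [ 578.  -141.5  221.8] (array([ 0.006, -0.03 ,  0.036]), array([ 0.012,  0.015, -0.007]))
30 [137 142 147 145 145 149 145 155 147 126  76  92] [ 85  77  88  88  82  88  74  51 250 404 430]
600 [146 153 147 150 151 157 153 133 104  75  86  86] [ 88  76  92  93  88  75  51 318 444 417 403]
[ 577.95899907 -141.56661249  221.8006594 ] [-1.03986     5.3023814  -0.98670777]
```

Lip likely ≈244.5; I'll back out and measure it numerically from the level view.

Call:
drive_tool:
  plan:
    - {"x": 0.05,"y": 0,"z": 0,"ax": 0,"ay": 0,"az": 0,"hand": 0}
    - {"x": 0.1,"y": 0,"z": 0.02,"ax": 0,"ay": 0,"az": 0,"hand": 0}
    - {"x": 0.1,"y": 0,"z": -0.2,"ax": 0,"ay": 0,"az": 0,"hand": 0}
    - {"x": 0.1,"y": 0,"z": -0.6,"ax": 0,"ay": 0,"az": 0,"hand": 0}
    - {"x": 0.1,"y": 0,"z": -1.1,"ax": 0,"ay": 0,"az": 0,"hand": 0}
    - {"x": 0.1,"y": 0,"z": -1.6,"ax": 0,"ay": 0,"az": 0,"hand": 0}
    - {"x": 0.1,"y": 0,"z": -2.0,"ax": 0,"ay": 0,"az": 0,"hand": 0}
    - {"x": 0.1,"y": 0,"z": -2.0,"ax": 0,"ay": 0,"az": 0,"hand": 0}

```text
clock: 11.3
eef_pos: [570.8, -58.6, 280.8]
tcp_rot: [3.135, 0.91, 1.662]
contact_force: [0.3, 0.3, 0.7]
opening: -0.001
grasp_force: 0.0
```

```bash
python3 - <<'E'
from h import *
print(tool()[0],rel([539.3,-13,299.2],T_tilt(10,5.2)[0]))
E
```

```text
[570.79824063 -58.5813427  280.79272816] (array([ 0.302, -0.538, -0.992]), array([ 0.065, -4.643, -0.016]))
```

Call:
drive_tool:
  plan:
    - {"x": 0.08,"y": -0.1,"z": -0.4,"ax": 0,"ay": -1,"az": 0,"hand": 0}
    - {"x": 0.15,"y": -0.25,"z": -0.8,"ax": 0,"ay": -2,"az": 0,"hand": 0}
    - {"x": 0.3,"y": -0.54,"z": -0.99,"ax": 0.07,"ay": -4.64,"az": 0,"hand": 0}
    - {"x": 0.3,"y": -0.54,"z": -0.99,"ax": 0.07,"ay": -4.64,"az": 0,"hand": 0}
    - {"x": 0.3,"y": -0.54,"z": -0.99,"ax": 0.07,"ay": -4.64,"az": 0,"hand": 0}
    - {"x": 0.3,"y": -0.54,"z": -0.99,"ax": 0.07,"ay": -4.64,"az": 0,"hand": 0}
    - {"x": 0.3,"y": -0.54,"z": -0.99,"ax": 0.07,"ay": -4.64,"az": 0,"hand": 0}
    - {"x": 0.3,"y": -0.54,"z": -0.99,"ax": 0.07,"ay": -4.64,"az": 0,"hand": 0}

```text
clock: 12.1
eef_pos: [538.7, -15.7, 298.4]
tcp_rot: [3.137, 1.394, 1.653]
contact_force: [0.3, 0.4, -0.5]
opening: -0.0
grasp_force: 0.0
```

```bash
cat > chk.py <<'E'
from fit import *
T,hx,hy=T_tilt(0,5.3);E=np.array([575.2,-131,117]);O=E+28*hx
c7,i7=pickle.load(open('w7.pkl','rb'))
c=imaging.camera_info('wrist');im=imaging.grab_frame('wrist');pickle.dump((c,im),open('w8.pkl','wb'))
def lipz(c,im,zg):
    f=cv2.GaussianBlur(im[::-1,::-1].astype(np.float32).sum(2),(15,1),0);o=[]
    for y in(-140,-120,-90,60,90,120):
        P=O-28*hx+y*hy;u,v=fl(*proj(c,np.array([P[0],P[1],zg])));k=int(round(u));b=f[:,k]
        if not 8<k<631: continue
        # bright frame -> grey end face -> black underside: last drop below mid grey
        v0=int(v);top=next(r for r in range(v0-30,v0+25) if b[r]<240)
        g=b[top+2:top+5].mean();bl=b[top+10:top+14].mean();t=(g+bl)/2
        r=next(r for r in range(top+3,top+14) if b[r]<t);r=r-1+(b[r-1]-t)/(b[r-1]-b[r])
        o.append((y,k,round(float(r),2),round(float(rayx(c,(639-k,479-r),O,hx,-28)[2]),2)))
    return o
print('w7',lipz(c7,i7,231.2));print('now',lipz(c,im,244.5))
# arrow tip by template match with the earlier view
a=i7[::-1,::-1];b=im[::-1,::-1];t=a[262:320,495:550];m=cv2.matchTemplate(b[:, :],t,cv2.TM_CCOEFF_NORMED);_,s,_,(x,y)=cv2.minMaxLoc(m)
def sub(p,q,r): return .5*(p-r)/(p-2*q+r)
dx=sub(m[y,x-1],m[y,x],m[y,x+1]);dy=sub(m[y-1,x],m[y,x],m[y+1,x])
tip=(504.25+x+dx-495,289.25+y+dy-262);print(s,tip,'mark z',[rayx(c,fl(*tip),O,hx,d)[2] for d in(-10,-20)])
print(tool()[0],monitor.sense()['clock'])
E
python3 chk.py
```

```text
w7 [(-140, 473, 311.24, 231.3), (-120, 445, 311.18, 231.34), (-90, 404, 311.23, 231.31), (60, 195, 311.38, 231.19), (90, 154, 311.36, 231.21), (120, 112, 311.33, 231.23)]
now [(-140, 472, 290.55, 245.26), (-120, 445, 290.63, 245.2), (-90, 403, 290.59, 245.23), (60, 194, 290.88, 245.0), (90, 152, 290.85, 245.02), (120, 110, 290.96, 244.94)]
0.7750917077064514 (np.float32(505.22485), np.float32(288.14008)) mark z [np.float64(246.64889874157382), np.float64(246.83649171565824)]
[538.60592964 -15.65665916 298.38746866] 12.15
```

Lip 245.2 against mark 246.7. I'll add the last 1.5 mm by retracing the commanded chain exactly.

```bash
python3 - <<'E'
from h import *
R=Ro.from_rotvec(np.radians(np.array([.07,-4.64,0])*6));print(-R.inv().apply([.3,-.54,-.99]))
E
```

```text
[0.19611021 0.54748442 1.01168256]
```

Call:
drive_tool:
  plan:
    - {"x": 0.05,"y": 0.1,"z": 0.1,"ax": 0,"ay": 1.4,"az": 0,"hand": 0}
    - {"x": 0.1,"y": 0.2,"z": 0.3,"ax": 0,"ay": 2.8,"az": 0,"hand": 0}
    - {"x": 0.196,"y": 0.547,"z": 1.012,"ax": -0.07,"ay": 4.64,"az": 0,"hand": 0}
    - {"x": 0.196,"y": 0.547,"z": 1.012,"ax": -0.07,"ay": 4.64,"az": 0,"hand": 0}
    - {"x": 0.196,"y": 0.547,"z": 1.012,"ax": -0.07,"ay": 4.64,"az": 0,"hand": 0}
    - {"x": 0.196,"y": 0.547,"z": 1.012,"ax": -0.07,"ay": 4.64,"az": 0,"hand": 0}
    - {"x": 0.196,"y": 0.547,"z": 1.012,"ax": -0.07,"ay": 4.64,"az": 0,"hand": 0}
    - {"x": 0.196,"y": 0.547,"z": 1.012,"ax": -0.07,"ay": 4.64,"az": 0,"hand": 0}

```text
clock: 12.95
eef_pos: [569.5, -59.7, 277.9]
tcp_rot: [-3.14, 0.912, 1.668]
contact_force: [-0.8, 0.3, 0.6]
opening: -0.002
grasp_force: 0.0
```

Call:
drive_tool:
  plan:
    - {"x": 0,"y": 0,"z": 0.4,"ax": 0,"ay": 0,"az": 0,"hand": 0}
    - {"x": 0,"y": 0,"z": 0.8,"ax": 0,"ay": 0,"az": 0,"hand": 0}
    - {"x": 0,"y": 0,"z": 1.2,"ax": 0,"ay": 0,"az": 0,"hand": 0}
    - {"x": 0,"y": 0,"z": 1.6,"ax": 0,"ay": 0,"az": 0,"hand": 0}
    - {"x": 0,"y": 0,"z": 1.9,"ax": 0,"ay": 0,"az": 0,"hand": 0}
    - {"x": 0,"y": 0,"z": 1.98,"ax": 0,"ay": 0,"az": 0,"hand": 0}
    - {"x": 0,"y": 0,"z": 1.98,"ax": 0,"ay": 0,"az": 0,"hand": 0}

```text
clock: 13.65
eef_pos: [577.1, -138.5, 217.6]
tcp_rot: [-3.141, 0.911, 1.665]
contact_force: [0.3, -0.5, -0.5]
opening: -0.001
grasp_force: 0.0
```

Call:
drive_tool:
  plan:
    - {"x": -0.04,"y": 0,"z": 0,"ax": 0,"ay": 0,"az": 0,"hand": 0}
    - {"x": -0.08,"y": 0,"z": 0,"ax": 0,"ay": 0,"az": 0,"hand": 0}
    - {"x": -0.105,"y": 0,"z": 0,"ax": 0,"ay": 0,"az": 0,"hand": 0}
    - {"x": -0.124,"y": 0,"z": 0,"ax": 0,"ay": 0,"az": 0,"hand": 0}
    - {"x": -0.124,"y": 0,"z": 0,"ax": 0,"ay": 0,"az": 0,"hand": 0}

```text
clock: 14.15
eef_pos: [578.0, -140.9, 222.7]
tcp_rot: [3.138, 0.908, 1.663]
contact_force: [-0.6, 7.9, -2.6]
opening: 0.0
grasp_force: 3.4
```

Call:
drive_tool:
  plan:
    - {"x": 0.05,"y": 0,"z": 0,"ax": 0,"ay": 0,"az": 0,"hand": 0}
    - {"x": 0.1,"y": 0,"z": 0.02,"ax": 0,"ay": 0,"az": 0,"hand": 0}
    - {"x": 0.1,"y": 0,"z": -0.2,"ax": 0,"ay": 0,"az": 0,"hand": 0}
    - {"x": 0.1,"y": 0,"z": -0.6,"ax": 0,"ay": 0,"az": 0,"hand": 0}
    - {"x": 0.1,"y": 0,"z": -1.1,"ax": 0,"ay": 0,"az": 0,"hand": 0}
    - {"x": 0.1,"y": 0,"z": -1.6,"ax": 0,"ay": 0,"az": 0,"hand": 0}
    - {"x": 0.1,"y": 0,"z": -2.0,"ax": 0,"ay": 0,"az": 0,"hand": 0}
    - {"x": 0.1,"y": 0,"z": -2.0,"ax": 0,"ay": 0,"az": 0,"hand": 0}

```text
clock: 14.95
eef_pos: [570.8, -58.5, 282.4]
tcp_rot: [3.135, 0.91, 1.662]
contact_force: [-0.3, 0.5, 0.1]
opening: -0.006
grasp_force: 0.0
```

Call:
drive_tool:
  plan:
    - {"x": 0.08,"y": -0.1,"z": -0.4,"ax": 0,"ay": -1,"az": 0,"hand": 0}
    - {"x": 0.15,"y": -0.25,"z": -0.8,"ax": 0,"ay": -2,"az": 0,"hand": 0}
    - {"x": 0.3,"y": -0.54,"z": -0.99,"ax": 0.07,"ay": -4.64,"az": 0,"hand": 0}
    - {"x": 0.3,"y": -0.54,"z": -0.99,"ax": 0.07,"ay": -4.64,"az": 0,"hand": 0}
    - {"x": 0.3,"y": -0.54,"z": -0.99,"ax": 0.07,"ay": -4.64,"az": 0,"hand": 0}
    - {"x": 0.3,"y": -0.54,"z": -0.99,"ax": 0.07,"ay": -4.64,"az": 0,"hand": 0}
    - {"x": 0.3,"y": -0.54,"z": -0.99,"ax": 0.07,"ay": -4.64,"az": 0,"hand": 0}
    - {"x": 0.3,"y": -0.54,"z": -0.99,"ax": 0.07,"ay": -4.64,"az": 0,"hand": 0}

```text
clock: 15.75
eef_pos: [538.7, -15.6, 300.0]
tcp_rot: [3.137, 1.394, 1.653]
contact_force: [0.3, 0.6, 0.6]
opening: -0.0
grasp_force: 0.0
```

```bash
python3 chk.py
```

```text
w7 [(-140, 473, 311.24, 231.3), (-120, 445, 311.18, 231.34), (-90, 404, 311.23, 231.31), (60, 195, 311.38, 231.19), (90, 154, 311.36, 231.21), (120, 112, 311.33, 231.23)]
now [(-140, 472, 292.37, 245.52), (-120, 445, 292.4, 245.5), (-90, 403, 292.35, 245.53), (60, 194, 292.57, 245.36), (90, 152, 292.52, 245.39), (120, 110, 292.6, 245.34)]
0.7710852026939392 (np.float32(505.27216), np.float32(290.1546)) mark z [np.float64(246.670222852281), np.float64(246.91098274610357)]
[538.57519596 -15.63337134 299.94646107] 15.8
```

```bash
python3 -c "
from rig import r
print(r.sign_off())"
```

```text
the job is handed in; nothing more can be done
None
```

The window is pushed up with its lip edge at about 245.5 mm, roughly 1 mm below the arrow point at about 246.7 mm; the hand is clear, and the job was handed in at about 16 s of the 48 s allowed.

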